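# Empty the deburring pot into a tray

### The job

Slide the black tray in front of the tilting pot so that it stands under where the pot pours, then tip the pot right over by its black handle so that all five steel bushes drop into the tray, and swing the pot back fully upright. All five bushes must end up lying in the tray, with the tray flat on the bench; leave the wrench, the screwdriver and the steel block where they lie.

Things in the scene. Friction and masses are not known exactly. Their poses are not given: they have to be found in the camera images.
- stand: Fixed stand of the tilting pot: dark foot plate 10 mm thick (x -75..75, y -130..15 mm) and two grey uprights at x = -62 and +62 mm (12 x 26 mm, 163 mm tall). Origin on the bench below the pot's trunnion axis, midway between the uprights. The axis runs along the stand's x, 130 mm up. The pot pours towards the stand's +y, over free bench.
- pot (a joint): Tilt of the pot, rad: 0 = upright at its stop, grows as it tips towards the stand's +y, to 2.35 (mouth steeply down) at the other stop. It stays where it is left; a few newtons at the handle move it. Tipped fully, its lowest lip is 65 mm above the bench and 30 mm out along the stand's +y, the opposite lip 90 mm out.
- handle (a point): Middle of the pot's black round handle bar (16 mm diameter, 66 mm long, along the stand's x) on a crank at the stand's -x side (towards the robot). In the stand's frame at pot angle a: x = -118, y = 110 sin(a - 1.169), z = 130 + 110 cos(a - 1.169) mm. The crank rod lies at x = -76 mm, radius 5 mm. The point turns with the pot.
- pot_mouth (a point): Centre of the mouth of the tilting pot, an open aluminium cup 100 mm tall, 92 mm across the rim, 80 mm across the foot, wall 4 mm; z points out of the mouth. Upright it is at y = -25 mm, z = 195 mm in the stand's frame, the foot at z = 95 mm.
- pour (a point): Point on the bench in front of the pot (in the stand's frame x = 0, y = +95 mm, z = 0): the tipped-out pieces land in the tray if the tray's middle is about here with its long sides parallel to the stand's x.
- tray: Loose, empty black plastic tray, 180 (its x) x 150 (its y) x 50 mm tall, walls and floor 8 mm thick, about 0.35 kg. Origin at the centre of its underside, z up.
- bush0_mid (a point): Centre of one of the five equal turned steel bushes (26 mm diameter, 24 mm long, 60 g) that start in the pot.
- bush1_mid (a point): Centre of one of the five equal turned steel bushes (26 mm diameter, 24 mm long, 60 g) that start in the pot.
- bush2_mid (a point): Centre of one of the five equal turned steel bushes (26 mm diameter, 24 mm long, 60 g) that start in the pot.
- bush3_mid (a point): Centre of one of the five equal turned steel bushes (26 mm diameter, 24 mm long, 60 g) that start in the pot.
- bush4_mid (a point): Centre of one of the five equal turned steel bushes (26 mm diameter, 24 mm long, 60 g) that start in the pot.
- wrench: Bystander: loose steel wrench, 170 mm long, lying beyond the work. Leave alone.
- driver: Bystander: loose screwdriver with blue grip, 180 mm long, lying to the left. Leave alone.
- block: Bystander: loose steel parallel block 75 x 50 x 35 mm, to the left. Leave alone.
- bush0: The same bush: origin at the centre of one end face, z along its bore axis.
- bush1: The same bush: origin at the centre of one end face, z along its bore axis.
- bush2: The same bush: origin at the centre of one end face, z along its bore axis.
- bush3: The same bush: origin at the centre of one end face, z along its bore axis.
- bush4: The same bush: origin at the centre of one end face, z along its bore axis.

How it is judged:
By the outcome, as a careful person would: the job done as asked, in the order asked, and still so for the second after the job is handed in, with the robot touching nothing.
It also fails if it takes over 72 s, if anything falls off the work surface, if the arm or the gripper's body presses on something with over 40 N, if the wrist force passes 120 N, or if a joint passes its speed limit or range.

### The arm

A 6-joint arm with a two-finger parallel gripper is mounted at the origin on the work surface. World frame = base frame: x ahead of the robot, y to its left, z up, the work surface at z = 0. Lengths are in m, angles in rad, forces in N, time in s.
With the tool pointing down it reaches from about 0.325 to 0.775 m from the base axis. Payload 5.5 kg.
Tool frame: the origin (TCP) lies between the finger pads; the fingertips stand 8 mm ahead of it and the grasp point (between the pads) lies 11 mm behind it (tcp_to_tips is the distance from the TCP to the fingertips, in m); z points along the fingers, y is the line along which they close (so a half turn about z gives the same grasp; the last joint's range is limited). The gripper opens to 88 mm and grips with 3 to 60 N. Pads are 20 mm wide; open, the fingers measure 115 mm over their backs; the gripper's body (75 mm by 178 mm) begins 61 mm behind the grasp point.
Start: joints at [-1.167, 0.091, 1.231, -0, 1.82, -0.057], TCP at [0.267, -0.537, 0.231] pointing down, gripper open.
Joint ranges: [-2.87, 2.87], [-0.86, 2.18], [0.17, 2.46], [-1.51, 4.65], [0.06, 2.69], [-2.65, 2.65]. Speed limits (rad/s): [2.57, 2.57, 3.01, 3.14, 3.14, 3.14].

### API

Orientations are given as a unit quaternion [w, x, y, z].
In Python, from bench import * gives the robot as it stands. Calls block until the motion is done:
- move_to(position, orientation): joint-space move of the TCP to a pose.
- move_l(position, speed=0.15, orientation=None): straight line of the TCP; orientation=None keeps the orientation; speed is the mean speed in m/s.
- movej(angles): joint-space move.
- gripper_open() and close(): open the fingers fully, or close them until they stop; the grip force is fixed at half the most.
- hold(seconds).
- inverse_kinematics(position, orientation): joint angles nearest the present ones, or None.
- state(): the state.
- get_image(name): name is "scene" or "side" or "wrist"; returns a dict with "frame" (420x560x3 uint8, blue, green, red), "depth" (420x560 float32, m along the optical axis (not along the pixel's ray), 0 where there is no reading), "camera_matrix" (3x3 intrinsics, pixels), "view" (4x4, takes a point from world to camera coordinates). Camera axes: x right, y up, looking along -z (the intrinsics and any distortion apply to the point x, -y, -z); pixel columns grow to the right and rows downward; lengths in m; the calibration is good to about 2 mm. A picture is of the moment at which its call begins.
A pose or a line that the arm cannot do raises IKError and nothing moves.
- job_done(): hands the job in; it is judged then, once.
The state is a dict: "time": time; "joint_pos": joint angles; "dq": joint speeds; "joint_torque": joint torques, N m; "ee_pos": TCP position; "ee_rot": TCP orientation; "ft_force": force on the tool from outside, world axes, zero at the start; "moment": the same for the moment, N m; "finger_gap": finger opening in m; "finger_force": force on a finger pad.
Only numpy, scipy, OpenCV 4.12 (cv2) and the standard library are available. Lean on these libraries where they do the work, as an engineer would, in place of code of your own. Each camera call takes 0.05 s, during which the arm holds its last target. There are 200 camera calls.

## Working session

There is one attempt and no reset: what is moved stays moved. The work goes in short steps, each a Python script; the robot and the scene stay as the last script left them, time stands still between calls to the robot, and variables do not carry over. Pictures are saved under pics/ and viewed, at most 10 in all, crops included, and the job is handed in when it is done.

```bash
mkdir -p pics; ls
python3 - <<'E'
from bench import *
import cv2,numpy as np
a=get_image("scene");b=get_image("side")
cv2.imwrite("pics/a.png",a["frame"]);cv2.imwrite("pics/b.png",b["frame"])
for n,i in(("scene",a),("side",b)):
    np.savez("pics/%s.npz"%n,**i); print(i["camera_matrix"],i["view"],(i["depth"]>0).mean())
print(state())
E
```

```text
pics
[[429.06559991   0.         272.68862217]
 [  0.         429.06559991 210.17776918]
 [  0.           0.           1.        ]] [[ 0.37495369  0.9270111  -0.00775641 -0.27047033]
 [-0.70291247  0.28974634  0.64958534  0.33399293]
 [ 0.60442021 -0.23811234  0.76024912 -1.38877068]
 [ 0.          0.          0.          1.        ]] 0.996062925170068
[[488.80132419   0.         283.10885177]
 [  0.         488.80132419 211.01589755]
 [  0.           0.           1.        ]] [[-0.91122071 -0.41188231  0.00545745  0.59478587]
 [ 0.31104906 -0.67933749  0.66464205 -0.22687299]
 [-0.27004686  0.60733313  0.74714199 -1.20338473]
 [ 0.          0.          0.          1.        ]] 0.9961437074829932
{'time': 0.1, 'joint_pos': array([-1.16668386e+00,  9.17989592e-02,  1.23180023e+00, -9.58247310e-06,
        1.81981632e+00, -5.66860713e-02]), 'dq': array([ 0.00011233, -0.00101638, -0.00224473,  0.00049091,  0.00031994,
       -0.00055622]), 'joint_torque': array([ 4.20997414e-03, -4.47856879e+01, -4.07569814e+01,  7.02295499e-02,
        2.84868776e-02, -1.13666847e-04]), 'ee_pos': array([ 0.26669535, -0.5371697 ,  0.22959111]), 'ee_rot': array([-8.96907490e-04,  9.73575158e-01,  2.28365019e-01, -1.62106511e-04]), 'ft_force': array([-0.20279984, -0.33137382,  0.4063095 ]), 'moment': array([ 0.02586948, -0.00955197,  0.04368045]), 'finger_force': 0.0, 'finger_gap': 0.08806774621258552}
```

View pics/a.png

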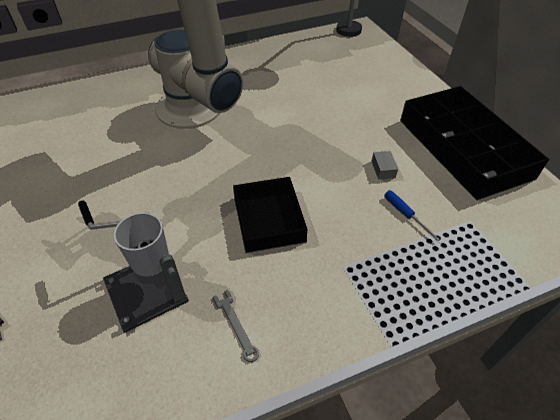

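View pics/b.png

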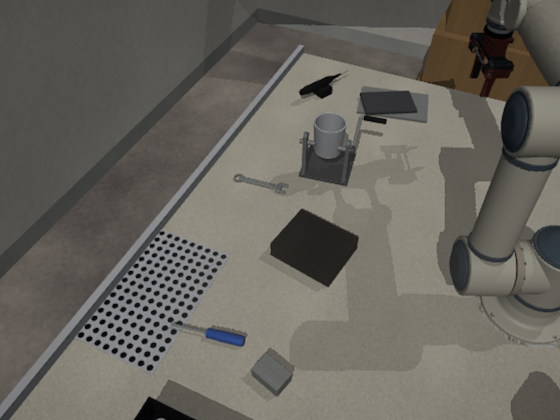

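The scene view shows the tray at about (270,213), the pot at (140,245) and its handle at (86,213). The side view shows the tray at (315,245), the pot at (330,135) and the handle at (375,120). Next I'll get positions from the depth data.

```bash
cat > h.py <<'E'
import numpy as np,cv2
def cloud(i):
    K=i["camera_matrix"];d=i["depth"];V=np.linalg.inv(i["view"])
    v,u=np.mgrid[:d.shape[0],:d.shape[1]]
    p=np.stack([(u-K[0,2])/K[0,0]*d,-(v-K[1,2])/K[1,1]*d,-d],-1)
    return p@V[:3,:3].T+V[:3,3]
def pix(i,p):
    c=i["view"]@np.append(p,1);K=i["camera_matrix"]
    return K[0,0]*c[0]/-c[2]+K[0,2],K[1,1]*c[1]/c[2]+K[1,2]
def rect(P):
    r=cv2.minAreaRect((P[:,:2]*1000).astype(np.float32));return np.round(r[0],1),np.round(r[1],1),round(r[2],1)
def comps(m,n=60):
    k,l,s,c=cv2.connectedComponentsWithStats(m.astype(np.uint8))
    return [l==j for j in range(1,k) if s[j,4]>=n]
E
python3 - <<'E'
from h import *
for n in("scene","side"):
    i=np.load("pics/%s.npz"%n);P=cloud(i);g=i["frame"].max(2);print(n)
    ws=(P[...,0]>.2)&(P[...,0]<.9)&(abs(P[...,1])<.75)
    for lab,m in(("dark z>25",(g<50)&(P[...,2]>.025)),("top 44-56",(g<60)&(abs(P[...,2]-.05)<.006)),("plate",(g<90)&(abs(P[...,2]-.01)<.006)),("tall",(P[...,2]>.06)),("any",(P[...,2]>.015))):
        for c in comps(m&ws&(i["depth"]>0)):
            Q=P[c];print(lab,len(Q),Q.mean(0).round(3),"z",Q[:,2].min().round(3),Q[:,2].max().round(3),rect(Q))
E
```

```text
scene
dark z>25 432 [0.206 0.054 0.161] z 0.115 0.201 (array([206.1,  55.5]), array([13.5, 60.3]), 6.5)
dark z>25 4663 [0.516 0.647 0.051] z 0.025 0.077 (array([499.9, 666.6]), array([364.7, 166.6]), 0.1)
dark z>25 63 [0.504 0.408 0.029] z 0.025 0.034 (array([490.8, 421.8]), array([47.9, 70.9]), 73.5)
dark z>25 1401 [0.542 0.064 0.042] z 0.025 0.053 (array([534.3,  63.8]), array([149.6, 182.1]), 80.1)
dark z>25 178 [ 0.512 -0.323  0.178] z 0.171 0.183 (array([ 510.4, -323.1]), array([65. , 14.1]), 8.4)
dark z>25 476 [ 0.678 -0.199  0.096] z 0.025 0.162 (array([ 671.4, -204.5]), array([43.6, 21.7]), 46.8)
top 44-56 121 [0.343 0.67  0.05 ] z 0.044 0.056 (array([358.2, 652.7]), array([75.6, 74.9]), 89.8)
top 44-56 498 [0.562 0.611 0.05 ] z 0.044 0.056 (array([502.2, 667.1]), array([358.8, 165.4]), 0.0)
top 44-56 125 [0.434 0.671 0.05 ] z 0.044 0.056 (array([432.7, 665.9]), array([106.8,  54. ]), 44.2)
top 44-56 142 [0.525 0.672 0.05 ] z 0.044 0.056 (array([521.4, 669.3]), array([104.4,  53.1]), 42.9)
top 44-56 147 [0.613 0.673 0.05 ] z 0.044 0.056 (array([609.1, 670. ]), array([99.6, 51
[... 4203 characters left out ...]
5]), array([21.4, 84. ]), 0.6)
any 523 [ 0.535 -0.637  0.017] z 0.015 0.023 (array([ 535.4, -639.9]), array([182.7, 123.7]), 29.7)
any 2036 [ 0.599 -0.223  0.143] z 0.015 0.196 (array([ 572.4, -240.1]), array([249.4, 111. ]), 28.3)
any 1747 [0.531 0.074 0.036] z 0.015 0.053 (array([531.7,  69.6]), array([156.6, 181.4]), 79.8)
any 185 [0.205 0.057 0.171] z 0.127 0.207 (array([204.9,  51.8]), array([ 9.7, 64. ]), 0.1)
any 376 [0.62  0.392 0.022] z 0.015 0.029 (array([621.7, 390.6]), array([90.1, 26.3]), 10.2)
any 900 [0.485 0.432 0.032] z 0.015 0.039 (array([486.4, 428.7]), array([51.9, 75.5]), 74.4)
any 609 [0.65  0.603 0.057] z 0.015 0.079 (array([634.7, 597.1]), array([114.5,  42.2]), 24.4)
```

Run:
```python
from h import *
from scipy.optimize import least_squares
for n in("scene","side"):
    i=np.load("pics/%s.npz"%n);P=cloud(i);f=i["frame"].astype(int);g=f.max(2)
    rim=(abs(P[...,2]-.195)<.004)&(P[...,0]>.55)&(P[...,0]<.69)&(P[...,1]<-.15)&(P[...,1]>-.3)
    Q=P[rim];s=least_squares(lambda p:np.hypot(Q[:,0]-p[0],Q[:,1]-p[1])-.044,[.615,-.228],loss="soft_l1",f_scale=.002)
    print(n,"rim",s.x,len(Q))
    pl=(g<75)&(abs(P[...,2]-.01)<.003)&(P[...,0]>.53)&(P[...,0]<.71)&(P[...,1]<-.16)&(P[...,1]>-.36)
    c=max(comps(pl),key=np.sum);print("plate",rect(P[c]))
    up=(P[...,2]>.150)&(P[...,2]<.17)&(P[...,0]>.65)&(P[...,1]<-.1)&(P[...,0]<.72)&(P[...,1]>-.3);print("upright",P[up].mean(0),up.sum())
    w=(P[...,2]>.003)&(P[...,2]<.03)&(P[...,0]>.66)&(P[...,0]<.9)&(P[...,1]>-.15)&(P[...,1]<.15)&(g<130)
    for k in comps(w,25):
        print("wrench",P[k].min(0).round(3),P[k].max(0).round(3),k.sum(),rect(P[k]))
        th=np.radians(8.4);x=(P[k][:,:2]-[.612,-.204])@[np.cos(th),np.sin(th)];print("stand-x min",x.min())
```

```text
scene rim [ 0.61493252 -0.23157695] 323
plate (array([ 619.8, -264.3]), array([150.9, 144.2]), 8.7)
upright [ 0.66270069 -0.21802532  0.15956314] 271
wrench [ 0.69  -0.131  0.003] [ 0.86  -0.082  0.012] 706 (array([ 776. , -106.1]), array([169.6,  36.6]), 4.8)
stand-x min 0.09104673619762987
side rim [ 0.61286114 -0.22684415] 101
plate (array([ 618.6, -256.8]), array([126. , 162.9]), 18.2)
upright [ 0.66381991 -0.20277355  0.15805541] 51
wrench [ 0.688 -0.126  0.003] [ 0.858 -0.076  0.013] 232 (array([ 774.1, -101.1]), array([170. ,  41.3]), 3.7)
stand-x min 0.08976965054218068
```

```bash
cat >> h.py <<'E'
O=np.array([.6115,-.2045]);TH=np.radians(8.5)
def Rz(t): return np.array([[np.cos(t),-np.sin(t)],[np.sin(t),np.cos(t)]])
def st(x,y,z): return list(O+Rz(TH)@[x,y])+[z]
def down(yaw): return [0,np.cos(yaw/2),np.sin(yaw/2),0]
E
python3 - <<'E'
from bench import *
from h import *
t0=np.array([.533,.066]);y0=np.radians(-10.2);w=np.array([0,.071])
q0=down(y0+np.pi);q1=down(TH+np.pi)
g0=t0+Rz(y0)@w
m=st(-.012,.177+.071,.03);e=st(-.012,.097+.071,.03)
p=state()["ee_pos"];move_l([p[0],p[1],.33],.25)
move_to([*g0,.2],q0);move_l([*g0,.030],.15)
print(state()["ft_force"]);close();s=state();print(s["finger_gap"],s["finger_force"],s["ft_force"],s["time"])
move_l(m,.08,q1);print(state()["ft_force"])
move_l(e,.08);s=state();print(s["ft_force"],s["ee_pos"],e,s["time"])
i=get_image("scene");cv2.imwrite("pics/c.png",i["frame"])
E
```

```text
[ 0.2457205  -0.57843351  0.07590845]
0.0074876741797233306 29.999701380729675 [-0.21453326  0.48184379  0.24961935] 5.75
[ 0.02811005 -2.6523032  -0.7891819 ]
[ 0.25334349 -1.52511264 -1.55617205] [ 0.57480981 -0.04041005  0.03000333] [np.float64(0.5747998285698824), np.float64(-0.04011904788875331), 0.03] 8.2833
```

View pics/c.png

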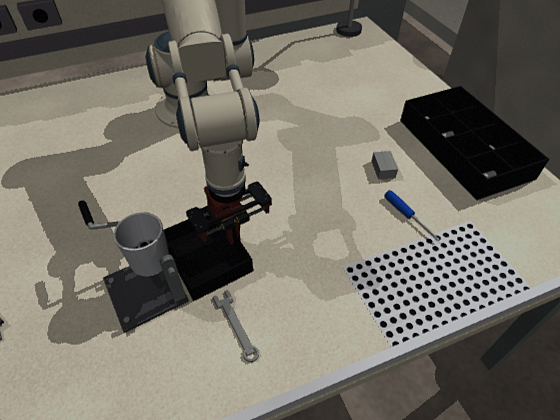

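The tray now stands against the plate edge at about (210,255), and the wrench at (237,325) hasn't moved. I'll release the tray, back off and measure where it ended up.

Run:
```python
from bench import *
from h import *
gripper_open();p=state()["ee_pos"];move_l([p[0],p[1],.30],.25)
move_to(st(-.122,-.1012,.33),down(TH+np.pi))
for n in("scene","side"):
    i=get_image(n);P=cloud(i);g=i["frame"].max(2)
    m=(g<60)&(abs(P[...,2]-.05)<.005)&(P[...,0]>.45)&(P[...,0]<.75)&(P[...,1]>-.22)&(P[...,1]<.05)
    c=max(comps(m),key=np.sum);Q=P[c];r=rect(Q);print(n,r,((r[0]/1000-O)@Rz(TH)).round(4),Q[:,2].max())
    h=(g<50)&(P[...,2]>.16)&(P[...,2]<.19)&(P[...,0]>.45)&(P[...,0]<.56)&(P[...,1]<-.28)&(P[...,1]>-.36)
    if h.sum():print("handle",rect(P[h]),h.sum())
    cv2.imwrite("pics/d_%s.png"%n,i["frame"])
i=get_image("wrist");P=cloud(i);g=i["frame"].max(2)
h=(g<60)&(P[...,2]>.16)&(P[...,2]<.19)
for c in comps(h,100): print("wrist handle",rect(P[c]),c.sum(),P[c].mean(0))
cv2.imwrite("pics/w.png",i["frame"]);print(state()["time"],state()["ee_pos"])
```

```text
scene (array([ 585.4, -112.2]), array([182. , 149.9]), 8.5) [-0.0122  0.0951] 0.053226350106024056
handle (array([ 518.6, -319.8]), array([82. , 29.5]), 24.0) 184
side (array([ 583.5, -106.6]), array([179.5, 155.9]), 8.2) [-0.0132  0.101 ] 0.05333837595263535
handle (array([ 509.3, -317.8]), array([61.1, 18.9]), 9.8) 100
wrist handle (array([ 511.7, -323.6]), array([70.2, 15.6]), 8.8) 969 [ 0.50914245 -0.3240582   0.17827078]
wrist handle (array([ 635.8, -197.9]), array([ 4.8, 30.2]), 52.6) 300 [ 0.63849765 -0.19938137  0.17862722]
12.125 [ 0.50651632 -0.32122384  0.32993867]
```

View pics/w.png

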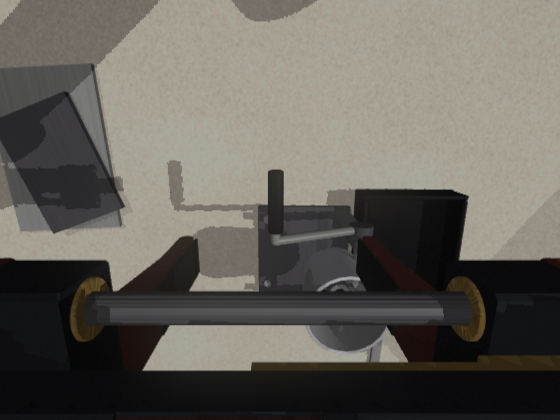

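The wrist view shows the handle bar at about (276,200), midway between the open fingers. It is within 2 mm of the prediction, and the tray's middle is on target. Next I grip the handle and tip the pot.

```bash
sed -i 's/O=np.array.*;TH/O=np.array([.6122,-.2053]);TH/' h.py
cat >> h.py <<'E'
def hp(a): return st(-.122,.110*np.sin(a-1.169),.130+.110*np.cos(a-1.169)-.011)
def arc(a0,a1,n,v,lim=25):
    from bench import move_l,state
    for a in np.linspace(a0,a1,n+1)[1:]:
        move_l(hp(a),v);f=state()["ft_force"];print(round(a,2),f.round(1),end=" ")
        if np.linalg.norm(f)>lim: print("limit");break
    print(state()["time"])
E
python3 - <<'E'
from bench import *
from h import *
move_l(hp(0),.15);print(state()["ft_force"]);close();s=state();print(s["finger_gap"],s["ft_force"])
arc(0,2.35,14,.08)
hold(1);print(state()["ft_force"],state()["time"])
i=get_image("scene");j=get_image("side")
cv2.imwrite("pics/e.png",np.hstack([i["frame"][120:400,40:400],j["frame"][60:340,190:550]]))
E
```

```text
[ 0.36202807  0.14938576 -0.68689584]
0.014821245416400012 [-0.31883616  1.04554028  0.47988024]
0.17 [ 1.3 -0.9 -0.2] 0.34 [ 0.9 -5.3  2.7] 0.5 [ 0.2 -6.5  6.2] 0.67 [-0.1 -7.4 10.3] 0.84 [-1.2 -6.4 11.9] 1.01 [-0.7 -2.3 11.4] 1.18 [ 0.1 -1.   9.9] 1.34 [1.1 1.  8.3] 1.51 [4.8 2.7 4.7] 1.68 [5.7 1.9 2.1] 1.85 [5.4 0.9 0.3] 2.01 [ 5.2  0.7 -1.6] 2.18 [ 6.8 -1.1 -1.6] 2.35 [ 6.4 -3.1  0.6] 19.8667
[ 6.00063664 -3.26510675  2.26210232] 20.8667
```

View pics/e.png

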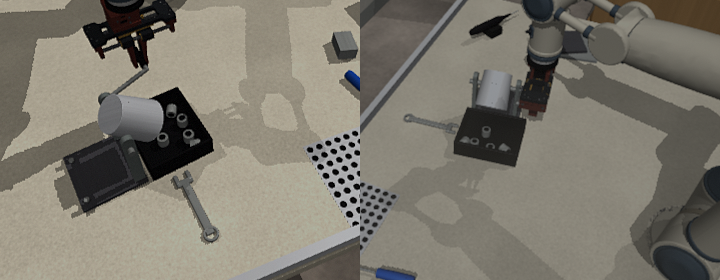

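The bushes are lying in the tray at about (160–195, 105–145), and the wrench and block are untouched. I'll nudge the pot to the far stop, swing it back to its upright stop, release the handle and back off.

Run:
```python
from bench import *
from h import *
arc(2.35,2.40,2,.05,20);hold(.3)
arc(2.35,0,14,.08)
arc(0,-.06,3,.03,18)
s=state();print(s["ft_force"],s["ee_pos"],hp(0))
gripper_open();print(state()["ft_force"]);p=state()["ee_pos"];move_l([p[0],p[1],.33],.2)
p=st(-.25,-.2,.33); move_l(p,.2); hold(.5)
i=get_image("scene");j=get_image("side")
for n,k in(("scene",i),("side",j)):
    P=cloud(k);g=k["frame"].max(2)
    h=(g<50)&(P[...,2]>.15)&(P[...,2]<.2)&(P[...,0]>.45)&(P[...,0]<.56)&(P[...,1]<-.25)&(P[...,1]>-.4)
    for c in comps(h,30): print(n,"handle",rect(P[c]),P[c].mean(0).round(4),c.sum())
    m=(g<60)&(abs(P[...,2]-.05)<.005)&(P[...,0]>.45)&(P[...,0]<.75)&(P[...,1]>-.22)&(P[...,1]<.05)
    c=max(comps(m),key=np.sum);print(n,"tray",rect(P[c]),P[c][:,2].max())
a=cv2.resize(i["frame"][170:320,80:280],None,fx=2,fy=2);b=cv2.resize(j["frame"][90:240,250:450],None,fx=2,fy=2)
cv2.imwrite("pics/f.png",np.hstack([a,b]));print(state()["time"])
```

```text
2.38 [ 2.5 -5.   9.6] 2.4 [-1.  -7.1 19.2] limit
21.4667
2.18 [ 6.4 -0.9 -1.4] 2.01 [4.5 4.  2.9] 1.85 [1.6 7.1 7.4] 1.68 [-1.6  9.5 12.6] 1.51 [-0.7  3.8 10.7] 1.34 [1.2 1.9 8.5] 1.18 [ 0.6 -0.2  6.6] 1.01 [ 1.4  0.  -2.6] 0.84 [-2.5 -0.9 -2.9] 0.67 [-4.3 -0.5 -1.1] 0.5 [-3.2 -0.8 -3.1] 0.34 [-2.3 -0.1 -2.7] 0.17 [-1.6 -0.7 -3. ] 0.0 [-2.   1.8 -2.1] 27.2
-0.02 [-4.4  5.9  4.5] -0.04 [-8.6 10.  12.2] -0.06 [-11.2  14.4  19.7] limit
27.95
[-11.15636673  14.44247599  19.74814921] [ 0.50698282 -0.32337532  0.16170228] [np.float64(0.5065042300970155), np.float64(-0.32346031700703054), np.float64(0.162017946364435)]
[ 0.28847169  1.07091717 -0.44904236]
scene handle (array([ 513.1, -322.8]), array([68.8, 14.2]), 8.1) [ 0.5126 -0.3226  0.1785] 182
scene tray (array([ 586.7, -111.6]), array([182.5, 150.1]), 8.4) 0.053793427727884646
side handle (array([ 508.7, -316. ]), array([61.4, 21. ]), 4.4) [ 0.5089 -0.3173  0.175 ] 100
side tray (array([ 583.6, -107.9]), array([179.5, 150.6]), 8.5) 0.05400444268639082
31.7
```

View pics/f.png

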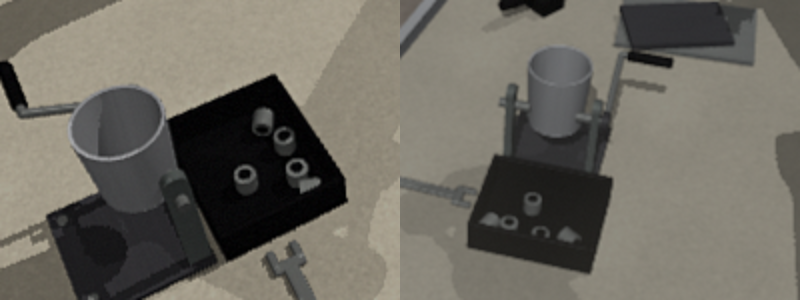

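The left view shows five bushes in the tray, at (263,121), (284,140), (245,180), (297,172) and (310,185). The pot is empty and back at its upright stop, the tray is flat, and the wrench hasn't moved.

```bash
python3 -c "
from bench import *
print(job_done())"
```

```text
the job is handed in; nothing more can be done
None
```

The job is handed in: all five bushes are in the flat tray, the pot is back upright at its stop, and the wrench, screwdriver and block were left where they lay, with about 32 s used; I set the tray 12 mm towards the robot from the pour point so it would clear the wrench.

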